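# Third hand for screwing a spice rack together

### The job

I am screwing a spice rack together in the sprung jig: pick up the longer of the two loose wooden rails, lift it clear of the worktop, and bring it down flat on the worktop or barely above it, squarely across the front ends of both end boards, its ends flush with their outer sides; then push it steadily against both end boards with about 10 newtons, so that the brass pointer on the sprung carriage stays between its two marks (8 and 20 mm of travel), without ever driving the carriage on towards its stop. Keep that up for at least two seconds and finish while still gripping and pushing the rail, so that I can drive the screws, and leave everything else as it lies.

Things in the scene. Friction and masses are not known exactly. Their poses are not given: they have to be found in the camera images.
- rail_long: the longer wooden rail: plain pale bar lying flat, 40 mm (its x) by 200 mm (its y) by 30 mm high, about 0.16 kg; origin at the centre of its underside, z up. It is alike turned half round. Lies along y within about 0.5 rad, at the left or the right in front of the robot
- rail_short: the shorter rail, same wood and section (40 x 120 x 30 mm), not used: too short to span the end boards; origin as the long rail. Lies at the other of the two places
- jig: assembly jig fixed to the worktop, 220 mm wide (y), at most 45 mm high; origin on the worktop under the middle of the rack's back board when at rest, x axis = the direction to push (away from the robot, turned at most 0.3 rad), y to the left, z up. Its 12 mm plywood base reaches from x = -30 to 120 mm; nothing stands on the worktop in front of that but the overhanging end boards
- end_left: left end board of the rack (16 mm thick in y, 90 mm long in x, from 14 to 44 mm above the worktop), at y = +92 mm of the jig; its origin is at worktop height straight below its front end, the face that the rail is pushed against (x = -90 mm of the jig at rest). Moves with the carriage. The space between the end boards is free, 168 mm wide and, from the rail, 60 mm deep before the jig's base, so a finger can go in there
- end_right: right end board, the same at y = -92 mm of the jig
- carriage (a joint): travel of the sprung carriage with the rack along the jig's +x, in m: 0 at rest, 0.032 at its stop. Push needed = 3 N + 500 N/m x travel: 7 N at 0.008, 10 N at 0.014, 13 N at 0.020; it springs back. The rack also rocks freely up to 0.06 rad about an upright pin to square itself against the rail
- mug_1: two-tone mug, 82 mm wide, 97 mm high, back right; origin at the centre of its underside; leave alone
- scissors: household scissors lying flat, 207 mm long, 9 mm thick, in the middle near the robot; origin at the centre of its underside; leave alone
- tape: roll of tape lying flat, 104 mm across, 25 mm high, right of the jig; origin at the centre of its underside; leave alone
- spice_red: spice jar with a red cap, 41 mm wide, 105 mm high, back right; origin at the centre of its underside; leave alone
- spice_black: spice jar with a black cap, 41 mm wide, 105 mm high, back right; origin at the centre of its underside; leave alone
- tin: low round tin, 75 mm wide, 66 mm high, left of the jig; origin at the centre of its underside; leave alone
- pot: small round lidded pot, 69 mm wide, 41 mm high, left of the jig; origin at the centre of its underside; leave alone
- driver: screwdriver lying flat, right, behind the right-hand rail; origin at the centre of its underside; leave alone

How it is judged (in metres and radians):
On the way, in this order (a step that is already met when the one before it is completed fails the run):
1. the long rail is lifted clear of the worktop, in the fingers (height (world z) of rail_long above 0.02 m and contact force between the fingers and rail_long above 1 N), for 0.2 s.
2. the long rail is pressed squarely against both end boards, carriage travel 8 to 20 mm, steadily for 2 s (value of joint carriage between 0.008 and 0.02 m and contact force between rail_long and end_left above 0.8 N and contact force between rail_long and end_right above 0.8 N and contact force between the fingers and rail_long above 1 N and y of rail_long in the frame of jig between -0.012 and 0.012 m and z of rail_long in the frame of jig below 0.008 m and angle between the y axis of rail_long and the y axis of jig, either way round below 0.07 rad and angle between rail_long's own z axis and vertical below 0.07 rad), for 2 s.
At the end, for the whole second after the job is handed in: The long rail, gripped by the fingers, is flat (within 0.07 rad) and not more than 8 mm above the worktop, pushes on both end boards (0.8 N or more each), is centred on them within 12 mm and square within 0.07 rad, is still, and holds the carriage between 8 and 20 mm of travel (7 to 13 N) (all of step 2 and linear speed of rail_long below 0.01 m/s); the arm keeps its last pose, push and grip.
It fails at once if the carriage is driven on towards its stop (more than 26 mm, 16 N) (value of joint carriage above 0.026 m).
It fails at once if the short rail is displaced by more than 30 mm (distance of rail_short from where it was at the start of the episode above 0.03 m).
It fails at once if another thing is displaced by more than 30 mm (distance of any of mug_1, scissors, tape, spice_red, spice_black, tin, pot, driver from where it was at the start of the episode above 0.03 m).
It also fails if it takes over 48 s, if anything falls off the work surface, if the arm or the gripper's body presses on something with over 40 N, if the wrist force passes 120 N, or if a joint passes its speed limit or range.

### The arm

A 7-joint arm with a two-finger parallel gripper is mounted at the origin on a cart in front of the work surface, level with it; the furniture and walls round the work are solid. World frame = base frame: x ahead of the robot, y to its left, z up, the work surface at z = 0. Lengths are in mm, angles in rad, forces in N, time in s.
With the tool pointing down it reaches from about 350 to 900 mm from the base axis. Payload 19.9 kg.
Tool frame: the origin (TCP) lies at the very end of the fingers, on their centre line; the grasp point (between the pads) lies 19 mm behind it; z points along the fingers, y is the line along which they close (so a half turn about z gives the same grasp; the last joint's range is limited). The gripper opens to 94 mm and grips with 3 to 60 N. Pads are 16 mm wide; open, the fingers measure 119 mm over their backs; the gripper's body (75 mm by 177 mm) begins 78 mm behind the grasp point.
Start: joints at [-1.335, 0.417, -0.01, 1.614, 0.005, 1.111, -0.053], TCP at [171.391, 601.019, 205.425] pointing down, gripper open.
Joint ranges: [-2.81, 2.81], [-0.39, 2.02], [-1.27, 1.25], [0.06, 2.57], [-1.19, 4.33], [0.19, 2], [-2.82, 2.82]. Speed limits (rad/s): [1.89, 1.89, 2.39, 2.39, 3.01, 3.01, 3.01].

### API

Orientations are given as a 3x3 rotation matrix whose columns are the frame's x, y, z axes.
In Python, from workcell import * gives the robot as it stands. The module is installed in compiled form; this text tells all that it offers.
- The arm moves only by the shell command python3 -m crank 'ROWS' [FORCE]. ROWS is JSON, a list of rows, each an object with "slide": the shift along the tool's x, y, z in units of 25 mm (1.0 is 25 mm), a list of three; "turn": the turn, a rotation vector about the tool's x, y, z in units of 6 degrees (1.0 is 6 degrees), a list of three; "jaw": the finger opening in mm, from 0 to 94. In form: [{"slide": [dx, dy, dz], "turn": [ax, ay, az], "jaw": jaw}, ...]. A call has exactly 8 rows; each row is the pose to reach, as a shift and turn from the pose commanded when the call began, along the tool's axes at that moment; what a row does not reach only later rows make up. A row lasts 1/12 s, in which the tool goes at most 41.7 mm and 7.16 degrees, less where a joint would pass 70% of its speed; a pose out of reach is approached as far as the arm can. A call with a gripper value outside its range is refused whole. The fingers move at their own pace and stop on an object; FORCE is the grip in N (left out, the last holds). Time passes only in rows, so rows that repeat a pose let the fingers close, or fill a call up. It gives the time, the measured TCP pose, the force, the opening and the grip force at its end, in the units of the state.
- observe(): the state, without advancing time (a new reading comes with each control period).
- grab_frame(name): name is "scene" or "top" or "wrist"; returns a dict with "frame" (480x640x3 uint8, red, green, blue), "depth" (480x640 float32, mm along the optical axis (not along the pixel's ray), 0 where there is no reading), "fx", "fy", "cx", "cy" (pixels), "R" (3x3) and "t" (3): a world point X has camera coordinates R X + t. Camera axes: x right, y down, z forward; pixel columns grow to the right and rows downward; lengths in mm; the calibration is good to about 2 mm. The wrist camera is an equidistant fisheye: a pixel r from the principal point sees the ray r / f radians off the axis. A picture is of the moment at which its call begins.
- sign_off(): hands the job in; it is judged then, once.
The state is a dict: "clock": time; "joints": joint angles; "joint_vel": joint speeds; "tau": joint torques, N m; "tool_pos": TCP position; "tool_rot": TCP orientation; "wrist_force": force on the tool from outside, world axes, zero at the start; "ft_torque": the same for the moment, N m; "width": opening from 0.0 (shut) to 1.0 (fully open); "gripper_force": force on a finger pad.
Only numpy, scipy, OpenCV 4.12 (cv2) and the standard library are available. Lean on these libraries where they do the work, as an engineer would, in place of code of your own. Each camera call takes 0.05 s, during which the arm holds its last target. There are 200 camera calls.

## Working session

There is one attempt and no reset: what is moved stays moved. The work goes in short steps, Python scripts to look and compute and a shell command to move; the robot and the scene stay as the last step left them, time stands still between calls to the robot, and variables do not carry over. Pictures are saved under pics/ and viewed, at most 10 in all, crops included, and the job is handed in when it is done.

```bash
mkdir -p pics; cat > h.py <<'E'
from workcell import *
import numpy as np, cv2, pickle
def save(n,f): 
    g=grab_frame(n); cv2.imwrite(f'pics/{f}.png',g['frame'][:,:,::-1]); pickle.dump(g,open(f'pics/{f}.pkl','wb')); return g
def world(g,u,v,d=None):
    d=d or float(np.median(g['depth'][v-1:v+2,u-1:u+2])); c=np.array([(u-g['cx'])/g['fx']*d,(v-g['cy'])/g['fy']*d,d])
    return np.array(g['R']).T@(c-np.array(g['t']))
E
python3 - <<'E'
from h import *
for n in('top','scene'):
    g=save(n,n+'1'); print(n,g['fx'],g['cx'],g['cy'],np.round(g['R'],3).tolist(),np.round(g['t'],1))
s=observe();print({k:np.round(v,3).tolist() for k,v in s.items()})
E
```

```text
top 607.8503669139922 321.9985616629541 244.8650550539438 [[0.267, -0.964, -0.004], [-0.778, -0.213, -0.591], [0.569, 0.161, -0.807]] [-115.   464.7 1473.6]
scene 526.4833290867704 313.888589806011 246.19220729753383 [[0.884, -0.468, 0.008], [-0.219, -0.429, -0.877], [0.414, 0.773, -0.481]] [-502.1  167.2  951.9]
{'clock': 0.1, 'joints': [-1.335, 0.418, -0.01, 1.614, 0.005, 1.111, -0.053], 'joint_vel': [-0.001, -0.002, -0.0, -0.003, -0.0, -0.0, -0.0], 'tau': [0.002, -85.259, 0.641, -42.67, -0.049, 0.016, 0.0], 'tool_pos': [171.272, 600.702, 204.903], 'tool_rot': [[-0.962, 0.274, -0.0], [0.274, 0.962, -0.001], [-0.0, -0.001, -1.0]], 'wrist_force': [0.39, -0.094, 0.497], 'ft_torque': [0.025, -0.006, -0.018], 'gripper_force': 0.0, 'width': 1.0}
```

View pics/top1.png

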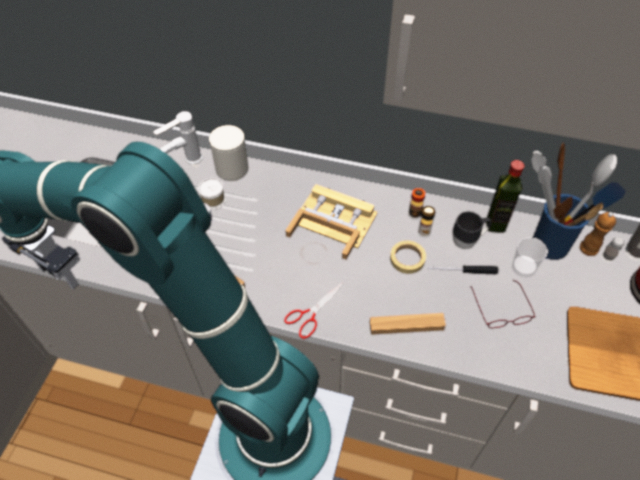

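View pics/scene1.png

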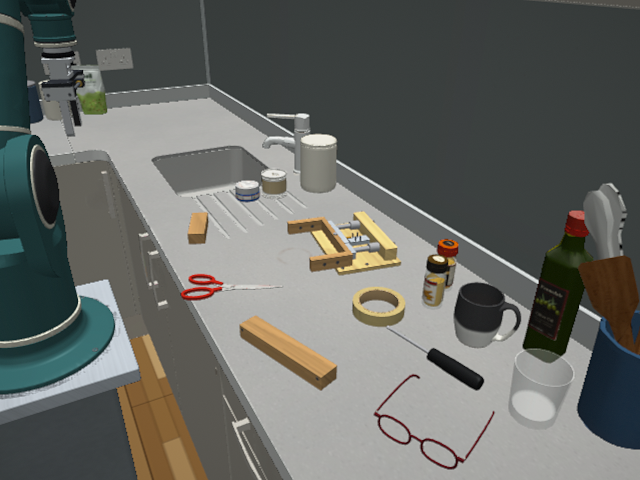

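The top view shows the long rail at about (407,323) and the jig at about (335,220). In the scene view the rail is at (287,350) and the jig at (345,245). The short rail is on the left. Next I'll enlarge these areas.

```bash
python3 - <<'E'
import cv2,numpy as np
def crop(f,x,y,w,h,W,H):
    i=cv2.imread(f'pics/{f}.png')[y:y+h,x:x+w]; i=cv2.resize(i,(W,H),interpolation=cv2.INTER_CUBIC)
    for u in range((x+9)//10*10,x+w,10): cv2.putText(i,str(u),(int((u-x)*W/w),8),0,.28,(0,0,255)); cv2.line(i,(int((u-x+.5)*W/w),10),(int((u-x+.5)*W/w),14),(0,0,255))
    for v in range((y+9)//10*10,y+h,10): cv2.putText(i,str(v),(0,int((v-y+.5)*H/h)+3),0,.28,(0,0,255)); cv2.line(i,(20,int((v-y+.5)*H/h)),(25,int((v-y+.5)*H/h)),(0,0,255))
    return i
a=np.hstack([crop('top1',280,180,100,80,400,320),crop('scene1',285,205,120,72,400,320)])
b=np.hstack([crop('top1',360,295,100,60,400,280),crop('scene1',235,310,110,80,400,280)])
cv2.imwrite('pics/c1.png',np.vstack([a,b]))
E
```

```text
(no output)
```

View pics/c1.png

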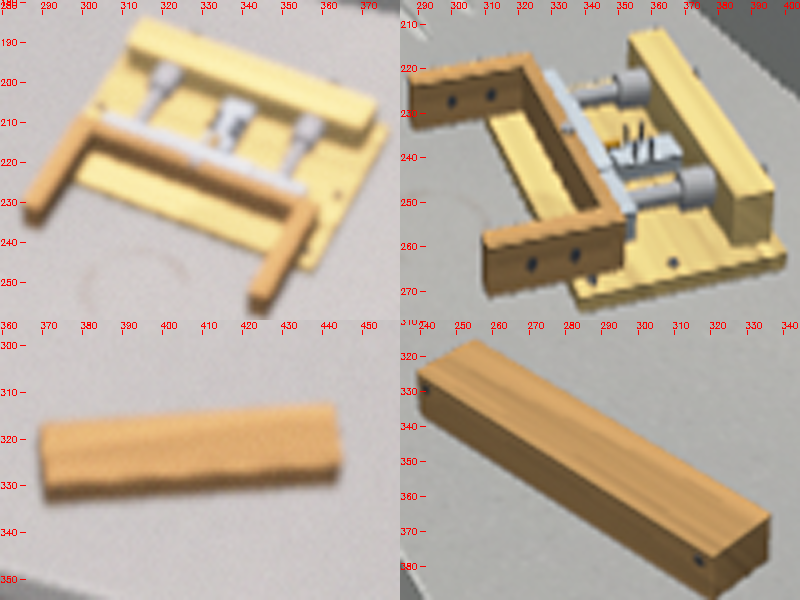

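```bash
cat >> h.py <<'E'
def tri(g1,p1,g2,p2):
    P=[]
    for g in(g1,g2):
        K=np.array([[g['fx'],0,g['cx']],[0,g['fy'],g['cy']],[0,0,1]]); P.append(K@np.c_[g['R'],g['t']])
    X=cv2.triangulatePoints(P[0],P[1],np.array(p1,float).T,np.array(p2,float).T); return (X[:3]/X[3]).T
def plane(g,p,z):
    R=np.array(g['R']);o=-R.T@np.array(g['t']);r=R.T@np.array([(p[0]-g['cx'])/g['fx'],(p[1]-g['cy'])/g['fy'],1]);return o+r*(z-o[2])/r[2]
E
python3 - <<'E'
from h import *
T=pickle.load(open('pics/top1.pkl','rb'));S=pickle.load(open('pics/scene1.pkl','rb'))
# rail: far-left? order: left-back,right-back,right-front,left-front ; jig: EL inner front top, ER outer, ER inner
pt=[(370,317.5),(443.8,312.8),(445,325.4),(371.2,329.9),(291,233.2),(347,255),(342.2,253.8)]
ps=[(256.2,315.7),(336.8,365.7),(320.8,377.7),(239.7,325.7),(288,223.9),(311.1,261),(309.9,258.3)]
X=tri(T,pt,S,ps)
for i,(a,b,x) in enumerate(zip(pt,ps,X)):
    z=30 if i<4 else 44
    print(np.round(x,1),np.round(plane(T,a,z)[:2],1),np.round(plane(S,b,z)[:2],1))
# depth mosaics: all surfaces from depth, top face extents
for n,g,(u0,u1,v0,v1),(z0,z1) in [('railS',S,(230,345,305,395),(24,36)),('railT',T,(362,455,303,340),(24,36)),('jigS',S,(280,410,200,280),(39,49)),('jigT',T,(280,385,180,262),(39,49))]:
    v,u=np.mgrid[v0:v1,u0:u1];d=g['depth'][v0:v1,u0:u1];c=np.stack([(u-g['cx'])/g['fx']*d,(v-g['cy'])/g['fy']*d,d],-1)
    w=(c-np.array(g['t']))@np.array(g['R']);w=w[(d>0)&(w[...,2]>z0)&(w[...,2]<z1)]
    (c,s,a)=cv2.minAreaRect(w[:,:2].astype(np.float32)) if len(w) else (0,0,0);print(n,len(w),c,s,a, np.median(w[:,2]))
E
```

```text
[ 366.9 -152.    27.1] [ 365.4 -152.2] [ 365.4 -155.8]
[ 430.6 -340.9   30.5] [ 432.1 -341. ] [ 429.3 -341.1]
[ 395.8 -350.1   26.8] [ 394.7 -349.9] [ 393.  -353.5]
[ 331.1 -163.4   25.3] [ 329.6 -163.5] [ 327.7 -170.1]
[568.5 132.3  46.5] [571.5 133. ] [568.8 135.6]
[538.5 -44.5  43.1] [538.8 -44.6] [536.4 -46.7]
[542.2 -29.7  40.2] [539.3 -30.3] [539.4 -35.4]
railS 1910 (378.9674377441406, -250.58445739746094) (42.52622604370117, 201.70083618164062) 19.061927795410156 28.311024916787417
railT 940 (380.0682373046875, -249.68975830078125) (48.346961975097656, 201.17308044433594) 18.692399978637695 31.471225361894
jigS 1214 (703.3072509765625, 39.595115661621094) (234.18655395507812, 330.9458923339844) 89.96308898925781 42.20669051526579
jigT 1057 (659.4843139648438, 39.4278564453125) (202.4844970703125, 212.14512634277344) 79.68287658691406 44.53987666035209
```

```bash
cat > go.py <<'E'
# usage: go.py x y z yaw_deg  -> slide/turn in move units from current measured pose (tool y axis at yaw, z down)
import sys; from h import *; from scipy.spatial.transform import Rotation as Ro
x,y,z,a=map(float,sys.argv[1:5]); s=observe(); R=np.array(s['tool_rot']); a=np.radians(a)
Y=np.array([np.cos(a),np.sin(a),0]);Z=np.array([0,0,-1.]);D=np.c_[np.cross(Y,Z),Y,Z]
d=np.array([x,y,z])-s['tool_pos']
print('t',round(s['clock'],2),'pos',np.round(s['tool_pos'],1),'yaw',round(float(np.degrees(np.arctan2(R[1,1],R[0,1]))),2),'F',np.round(s['wrist_force'],1),'w',round(s['width']*94,1),'g',round(s['gripper_force'],1))
print('dist',round(float(np.linalg.norm(d))),'slide',np.round(R.T@d/25,2),'turn',np.round(np.degrees(Ro.from_matrix(R.T@D).as_rotvec())/6,2))
E
python3 -m crank '[{"slide":[-10.74,-7.18,0],"turn":[0,0,5.2],"jaw":94},{"slide":[-10.74,-7.18,0],"turn":[0,0,5.2],"jaw":94},{"slide":[-10.74,-7.18,0],"turn":[0,0,5.2],"jaw":94},{"slide":[-10.74,-7.18,0],"turn":[0,0,5.2],"jaw":94},{"slide":[-10.74,-7.18,0],"turn":[0,0,5.2],"jaw":94},{"slide":[-10.74,-7.18,0],"turn":[0,0,5.2],"jaw":94},{"slide":[-10.74,-7.18,0],"turn":[0,0,5.2],"jaw":94},{"slide":[-10.74,-7.18,0],"turn":[0,0,5.2],"jaw":94}]' 
python3 go.py 430 60 205 20
```

```text
clock: 0.77
tool_pos: [382.2, 351.8, 205.5]
tool_rot: [[-0.679, 0.734, 0.0], [0.734, 0.679, -0.0], [-0.0, -0.0, -1.0]]
wrist_force: [1.2, 0.4, 0.8]
width: 0.997
gripper_force: 0.0
t 0.77 pos [382.2 351.8 205.5] yaw 42.77 F [1.2 0.4 0.8] w 93.7 g 0.0
dist 296 slide [-9.87 -6.52  0.02] turn [-0.    0.    3.79]
```

```bash
python3 -m crank '[{"slide":[-9.87,-6.52,0],"turn":[0,0,3.8],"jaw":94},{"slide":[-9.87,-6.52,0],"turn":[0,0,3.8],"jaw":94},{"slide":[-9.87,-6.52,0],"turn":[0,0,3.8],"jaw":94},{"slide":[-9.87,-6.52,0],"turn":[0,0,3.8],"jaw":94},{"slide":[-9.87,-6.52,0],"turn":[0,0,3.8],"jaw":94},{"slide":[-9.87,-6.52,0],"turn":[0,0,3.8],"jaw":94},{"slide":[-9.87,-6.52,0],"turn":[0,0,3.8],"jaw":94},{"slide":[-9.87,-6.52,0],"turn":[0,0,3.8],"jaw":94}]' >/dev/null
python3 - <<'E'
from h import *
g=save('wrist','w1');print(g['fx'],g['cx'],g['cy'],np.round(g['R'],3).tolist(),np.round(g['t'],1))
E
python3 go.py 380 -250 205 18.9
```

```text
371.64829954431775 310.302751926051 238.1949378994525 [[0.942, 0.336, 0.0], [0.325, -0.911, 0.253], [0.085, -0.238, -0.967]] [-423.7 -114.5  368.3]
t 1.48 pos [429.1  59.1 205.6] yaw 19.75 F [-0.4 -0.3 -1.5] w 94.1 g 0.0
dist 313 slide [-10.97  -6.03   0.03] turn [0.   0.   0.14]
```

View pics/w1.png

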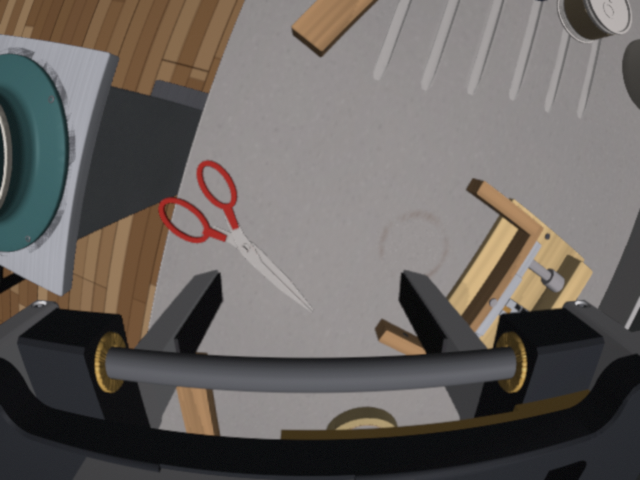

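The wrist view shows the front ends of the end boards: left at about (475,183), right at about (381,328). Both check against the triangulation.

```bash
python3 - <<'E'
from h import *
g=pickle.load(open('pics/w1.pkl','rb'));R=np.array(g['R']);o=-R.T@g['t']
for p in [(468,187),(481,179),(377,338),(385,320)]:
    d=np.array([p[0]-g['cx'],p[1]-g['cy']]);r=np.hypot(*d);th=r/g['fx'];v=R.T@np.array([*(d/r*np.sin(th)),np.cos(th)]);print(np.round(o+v*(44-o[2])/v[2],1))
E
python3 -m crank '[{"slide":[-10.97,-6.03,0],"turn":[0,0,0.14],"jaw":94},{"slide":[-10.97,-6.03,0],"turn":[0,0,0.14],"jaw":94},{"slide":[-10.97,-6.03,0],"turn":[0,0,0.14],"jaw":94},{"slide":[-10.97,-6.03,0],"turn":[0,0,0.14],"jaw":94},{"slide":[-10.97,-6.03,0],"turn":[0,0,0.14],"jaw":94},{"slide":[-10.97,-6.03,0],"turn":[0,0,0.14],"jaw":94},{"slide":[-10.97,-6.03,0],"turn":[0,0,0.14],"jaw":94},{"slide":[-10.97,-6.03,0],"turn":[0,0,0.14],"jaw":94}]' >/dev/null
python3 - <<'E'
from h import *
g=save('wrist','w2')
E
python3 go.py 380 -250 60 18.9
```

```text
[563.1 142.7  44. ]
[573.4 155.5  44. ]
[538.5 -37.4  44. ]
[537.8 -14.8  44. ]
t 2.2 pos [ 380.2 -251.5  205.8] yaw 18.99 F [-2.3 -0.6  0.1] w 94.2 g 0.0
dist 146 slide [0.07 0.01 5.83] turn [-0.    0.02  0.02]
```

View pics/w2.png

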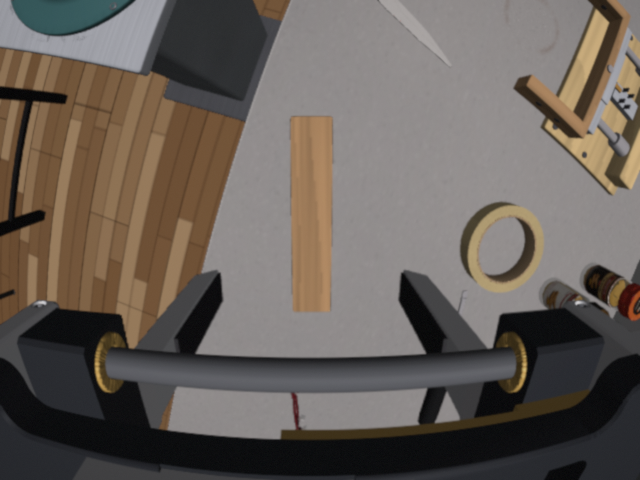

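The wrist view shows the rail with top corners at (291,117), (332,117), (331,312) and (291,312), centred between the fingers. The front end of the right end board is at about (516,82)-(531,76).

```bash
python3 - <<'E'
from h import *
g=pickle.load(open('pics/w2.pkl','rb'));R=np.array(g['R']);o=-R.T@g['t']
for p,z in [((291,117),30),((332,117),30),((331,312),30),((291,312),30),((515,86),44),((531,76),44)]:
    d=np.array([p[0]-g['cx'],p[1]-g['cy']]);r=np.hypot(*d);th=r/g['fx'];v=R.T@np.array([*(d/r*np.sin(th)),np.cos(th)]);print(np.round(o+v*(z-o[2])/v[2],1))
E
python3 -m crank '[{"slide":[0,0,5.8],"turn":[0,0,0],"jaw":94},{"slide":[0,0,5.8],"turn":[0,0,0],"jaw":94},{"slide":[0,0,5.8],"turn":[0,0,0],"jaw":94},{"slide":[0,0,5.8],"turn":[0,0,0],"jaw":94},{"slide":[0,0,5.8],"turn":[0,0,0],"jaw":94},{"slide":[0,0,5.8],"turn":[0,0,0],"jaw":94},{"slide":[0,0,5.8],"turn":[0,0,0],"jaw":94},{"slide":[0,0,5.8],"turn":[0,0,0],"jaw":94}]' >/dev/null
python3 go.py 380 -251 6 18.9
```

```text
[ 331.6 -162.5   30. ]
[ 368.1 -149.9   30. ]
[ 434.5 -337.3   30. ]
[ 394.5 -351.2   30. ]
[528.8 -48.   44. ]
[543.7 -28.3  44. ]
t 2.87 pos [ 382.6 -246.4   62.1] yaw 19.27 F [-0.6 -0.3  1.1] w 94.0 g 0.0
dist 56 slide [-0.13 -0.16  2.24] turn [0.02 0.01 0.06]
```

```bash
python3 -m crank '[{"slide":[-0.13,-0.12,1],"turn":[0,0,0],"jaw":94},{"slide":[-0.13,-0.12,1.6],"turn":[0,0,0],"jaw":94},{"slide":[-0.13,-0.12,2.1],"turn":[0,0,0],"jaw":94},{"slide":[-0.13,-0.12,2.24],"turn":[0,0,0],"jaw":94},{"slide":[-0.13,-0.12,2.24],"turn":[0,0,0],"jaw":94},{"slide":[-0.13,-0.12,2.24],"turn":[0,0,0],"jaw":60},{"slide":[-0.13,-0.12,2.24],"turn":[0,0,0],"jaw":45},{"slide":[-0.13,-0.12,2.24],"turn":[0,0,0],"jaw":30}]' 50
python3 -m crank '[{"slide":[0,0,0],"turn":[0,0,0],"jaw":30},{"slide":[0,0,0],"turn":[0,0,0],"jaw":30},{"slide":[0,0,0],"turn":[0,0,0],"jaw":30},{"slide":[0,0,0],"turn":[0,0,0],"jaw":30},{"slide":[0,0,0],"turn":[0,0,0],"jaw":30},{"slide":[0,0,0],"turn":[0,0,0],"jaw":30},{"slide":[0,0,0],"turn":[0,0,0],"jaw":30},{"slide":[0,0,0],"turn":[0,0,0],"jaw":30}]' >/dev/null
python3 go.py 380 -251 100 18.9
```

```text
clock: 3.53
tool_pos: [380.3, -250.5, 5.4]
tool_rot: [[-0.33, 0.944, 0.001], [0.944, 0.33, -0.0], [-0.001, 0.001, -1.0]]
wrist_force: [-0.3, -0.6, 0.2]
width: 0.818
gripper_force: 0.0
t 4.2 pos [ 379.8 -250.4    4.5] yaw 19.24 F [ 0.6 -0.5  0.2] w 39.9 g 50.0
dist 95 slide [-0.03  0.   -3.82] turn [0.   0.   0.06]
```

```bash
python3 -m crank '[{"slide":[0,0,-0.8],"turn":[0,0,0],"jaw":30},{"slide":[0,0,-1.6],"turn":[0,0,0],"jaw":30},{"slide":[0,0,-2.4],"turn":[0,0,0],"jaw":30},{"slide":[0,0,-3.2],"turn":[0,0,0],"jaw":30},{"slide":[0,0,-3.8],"turn":[0,0,0],"jaw":30},{"slide":[0,0,-3.8],"turn":[0,0,0],"jaw":30},{"slide":[0,0,-3.8],"turn":[0,0,0],"jaw":30},{"slide":[0,0,-3.8],"turn":[0,0,0],"jaw":30}]' >/dev/null
python3 - <<'E'
from h import *
T=pickle.load(open('pics/top1.pkl','rb'));S=pickle.load(open('pics/scene1.pkl','rb'))
print(plane(T,(341,284),4),plane(S,(282,287.5),4))
E
python3 go.py 491 63 100 -10
```

```text
[464.21102264 -46.92702032   4.        ] [463.42879482 -55.56300992   4.        ]
t 4.87 pos [ 379.4 -250.    98.8] yaw 19.26 F [-0.3 -0.5 -1.4] w 39.6 g 50.0
dist 332 slide [10.35  8.34 -0.05] turn [-0.01 -0.    4.88]
```

```bash
python3 -m crank '[{"slide":[1.2,1,0],"turn":[0,0,0.6],"jaw":30},{"slide":[2.4,2,0],"turn":[0,0,1.2],"jaw":30},{"slide":[3.7,3,0],"turn":[0,0,1.8],"jaw":30},{"slide":[5,4,0],"turn":[0,0,2.4],"jaw":30},{"slide":[6.3,5,0],"turn":[0,0,3],"jaw":30},{"slide":[7.6,6,0],"turn":[0,0,3.6],"jaw":30},{"slide":[8.8,7,0],"turn":[0,0,4.2],"jaw":30},{"slide":[10,8,0],"turn":[0,0,4.88],"jaw":30}]' >/dev/null
python3 go.py 510 60 90 -10
```

```text
t 5.53 pos [485.8  53.6  98.4] yaw -10.19 F [ 0.7 -0.9 -1.5] w 39.7 g 50.0
dist 26 slide [0.42 0.91 0.34] turn [-0.01  0.01 -0.03]
```

```bash
python3 -m crank '[{"slide":[0.1,0.3,0],"turn":[0,0,0],"jaw":30},{"slide":[0.3,0.6,0.2],"turn":[0,0,0],"jaw":30},{"slide":[0.42,0.9,0.4],"turn":[0,0,0],"jaw":30},{"slide":[0.42,0.9,0.7],"turn":[0,0,0],"jaw":30},{"slide":[0.42,0.9,0.7],"turn":[0,0,0],"jaw":30},{"slide":[0.42,0.9,0.7],"turn":[0,0,0],"jaw":30},{"slide":[0.42,0.9,0.7],"turn":[0,0,0],"jaw":30},{"slide":[0.42,0.9,0.7],"turn":[0,0,0],"jaw":30}]' >/dev/null
python3 - <<'E'
from h import *
a=save('top','t2')['frame'][170:280,260:400,::-1];b=save('scene','s2')['frame'][180:290,260:400,::-1];c=save('wrist','w3')['frame'][:,:,::-1]
r=lambda i:cv2.resize(i,(400,314),interpolation=cv2.INTER_CUBIC)
cv2.imwrite('pics/c2.png',np.vstack([np.hstack([r(a),r(b)]),np.pad(cv2.resize(c,(376,282)),((0,0),(0,424),(0,0)))]))
E
python3 go.py 510 60 40 -10
```

```text
t 6.35 pos [510.1  58.   82.2] yaw -10.04 F [-0.3 -0.1 -2. ] w 39.3 g 50.0
dist 42 slide [ 0.08 -0.02  1.69] turn [ 0.   -0.   -0.01]
```

View pics/c2.png

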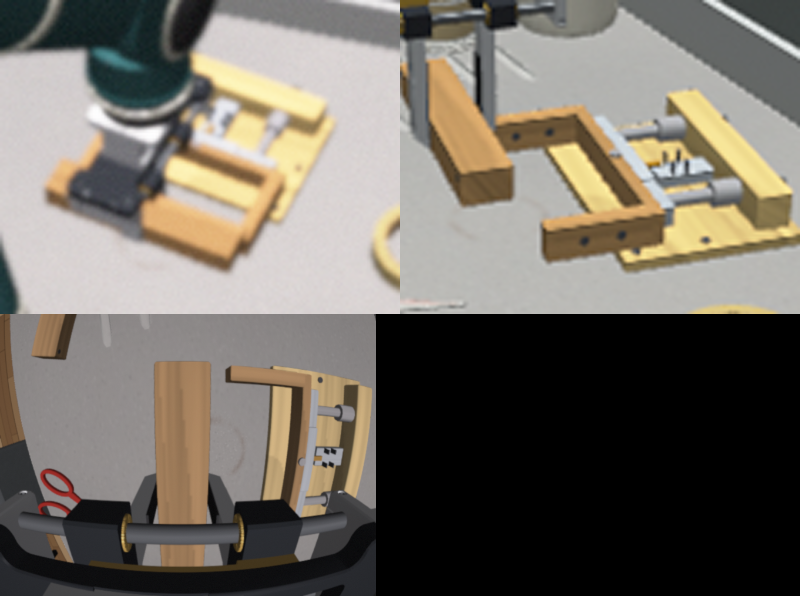

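The rail hangs parallel to the end boards. In the wrist view its left end is at about (262..359, 82), and the front of the left end board is at (386,89)-(390,114).

```bash
python3 - <<'E'
from h import *
g=pickle.load(open('pics/w3.pkl','rb'));R=np.array(g['R']);o=-R.T@g['t']
th=np.radians(-10);ex=np.array([np.cos(th),np.sin(th)]);ey=np.array([-np.sin(th),np.cos(th)])
def W(p,z):
    d=np.array([p[0]-g['cx'],p[1]-g['cy']]);r=np.hypot(*d);t=r/g['fx'];v=R.T@np.array([*(d/r*np.sin(t)),np.cos(t)]);return (o+v*(z-o[2])/v[2])[:2]
for p,z in [((262,82),107.7),((359,82),107.7),((386.4,88.5),44),((389.8,114),44)]:
    w=W(p,z);print(np.round(w,1),'jigframe dirs',np.round([w@ex,w@ey],1))
c=np.array([510.1,58.]);print(c@ex,c@ey)
i=cv2.resize(g['frame'][50:150,340:540,::-1],(800,400),interpolation=cv2.INTER_CUBIC);cv2.imwrite('pics/c3.png',i)
E
```

```text
[508.2 159.2] jigframe dirs [472.8 245. ]
[547.4 152.2] jigframe dirs [512.7 244.9]
[572.9 155.4] jigframe dirs [537.2 252.5]
[572.3 140. ] jigframe dirs [539.3 237.2]
492.27884050684537 145.69678510260923
```

View pics/c3.png

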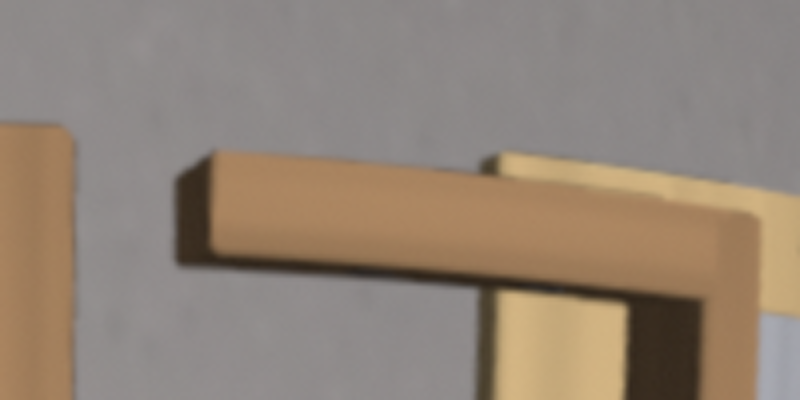

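The enlarged crop puts the left board's top front corners at (393,88) and (392.5,112.5), and its outer rear corner at about (528,103).

```bash
python3 - <<'E'
from h import *
g=pickle.load(open('pics/w3.pkl','rb'));R=np.array(g['R']);o=-R.T@g['t']
th=np.radians(-10);ex=np.array([np.cos(th),np.sin(th)]);ey=np.array([-np.sin(th),np.cos(th)])
def W(p,z):
    d=np.array([p[0]-g['cx'],p[1]-g['cy']]);r=np.hypot(*d);t=r/g['fx'];v=R.T@np.array([*(d/r*np.sin(t)),np.cos(t)]);return (o+v*(z-o[2])/v[2])[:2]
for p,z in [((358,82),107.7),((393,88),44),((392.5,112.5),44),((528,103),44),((515,124.5),44)]:
    w=W(p,z);print(np.round(w,1),np.round([w@ex,w@ey],1))
E
```

```text
[547.  152.2] [512.3 244.9]
[576.9 155.2] [541.2 253. ]
[574.1 140.6] [540.9 238.2]
[668.7 138.8] [634.5 252.8]
[655.9 125.3] [624.2 237.3]
```

```bash
python3 - <<'E'
from h import *
th=np.radians(-10);ex=np.array([np.cos(th),np.sin(th)]);ey=np.array([-np.sin(th),np.cos(th)])
g=pickle.load(open('pics/s2.pkl','rb'))
for n,p,z in [('rail R top fr',(299.6,238.5),107.7),('rail R bot fr',(299.6,248.8),77.7),('rail R top bk',(281.5,241),107.7),('rail R bot bk',(281.5,251),77.7),('ER out',(310.4,259.6),44),('ER out low',(310.4,270.8),14)]:
    w=plane(g,p,z)[:2];print(n,np.round([w@ex,w@ey],1))
E
```

```text
rail R top fr [508.1  36.6]
rail R bot fr [511.   47.2]
rail R top bk [470.2  37. ]
rail R bot bk [472.7  49.1]
ER out [536.7  53.2]
ER out low [537.8  56.4]
```

```bash
python3 go.py 513.8 63.3 7 -10
```

```text
t 6.35 pos [510.1  58.   82.2] yaw -10.04 F [-0.3 -0.1 -2. ] w 39.3 g 50.0
dist 76 slide [0.23 0.11 3.01] turn [ 0.   -0.   -0.01]
```

```bash
python3 -m crank '[{"slide":[0.1,0.05,0.5],"turn":[0,0,0],"jaw":30},{"slide":[0.23,0.11,1],"turn":[0,0,0],"jaw":30},{"slide":[0.23,0.11,1.5],"turn":[0,0,0],"jaw":30},{"slide":[0.23,0.11,2],"turn":[0,0,0],"jaw":30},{"slide":[0.23,0.11,2.5],"turn":[0,0,0],"jaw":30},{"slide":[0.23,0.11,2.8],"turn":[0,0,0],"jaw":30},{"slide":[0.23,0.11,3],"turn":[0,0,0],"jaw":30},{"slide":[0.23,0.11,3],"turn":[0,0,0],"jaw":30}]' >/dev/null
python3 - <<'E'
from h import *
a=save('top','t3')['frame'][200:275,265:365,::-1];b=save('scene','s3')['frame'][210:285,250:350,::-1];c=save('wrist','w4')['frame'][40:140,240:440,::-1]
r=lambda i:cv2.resize(i,(400,300),interpolation=cv2.INTER_CUBIC)
cv2.imwrite('pics/c4.png',np.vstack([np.hstack([r(a),r(b)]),np.pad(cv2.resize(c,(600,300),interpolation=cv2.INTER_CUBIC),((0,0),(0,200),(0,0)))]))
E
python3 go.py 513.8 63.3 7 -10
```

```text
t 7.17 pos [514.1  63.1   7.4] yaw -10.05 F [-1.   0.4 -1.4] w 39.6 g 50.0
dist 1 slide [ 0.01 -0.01  0.01] turn [ 0.01 -0.   -0.01]
```

View pics/c4.png

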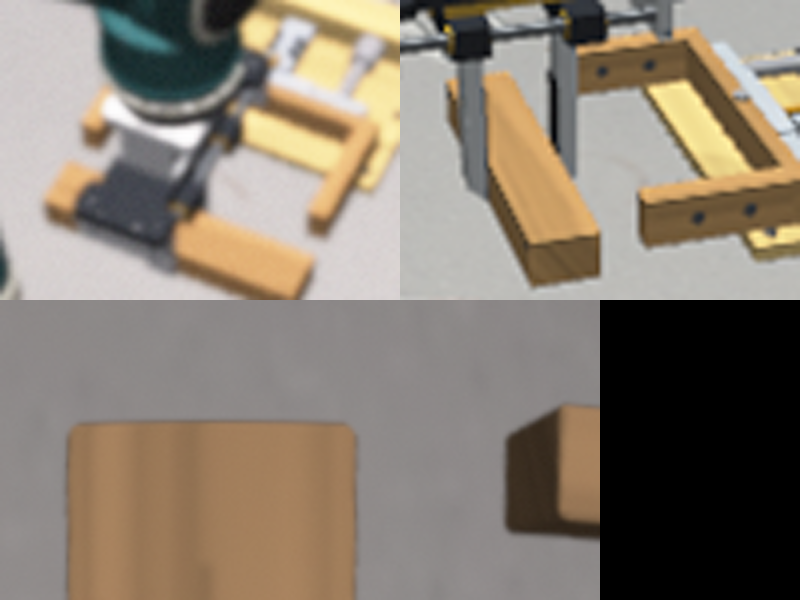

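At matching height the wrist crop shows the rail's left end at (358,82) and the end board's front at (427,75)/(427,113). The scene crop shows the rail's right end at (300,268) and the right board at (310.5,262).

```bash
python3 - <<'E'
from h import *
th=np.radians(-10);ex=np.array([np.cos(th),np.sin(th)]);ey=np.array([-np.sin(th),np.cos(th)])
g=pickle.load(open('pics/w4.pkl','rb'));R=np.array(g['R']);o=-R.T@g['t']
def W(p,z):
    d=np.array([p[0]-g['cx'],p[1]-g['cy']]);r=np.hypot(*d);t=r/g['fx'];v=R.T@np.array([*(d/r*np.sin(t)),np.cos(t)]);return (o+v*(z-o[2])/v[2])[:2]
P=lambda n,w:print(n,np.round([w@ex,w@ey],1))
for n,p,z in [('rail',(358.3,81.7),33),('EL out',(426.7,74.7),44),('EL in',(426.7,113.3),44),('ELout low',(408.3,86.5),14),('EL in low',(408.3,117),14)]: P('w '+n,W(p,z))
s=pickle.load(open('pics/s3.pkl','rb'));t=pickle.load(open('pics/t3.pkl','rb'))
for n,p,z in [('rail fr top',(300,268.3),33),('rail fr bot',(300,278.8),3),('ER out',(310.5,262),44),('ERout low',(310.5,271.5),14)]: P('s '+n,plane(s,p,z)[:2])
for n,p,z in [('rail fr',(343.3,265),33),('ER in',(342,254.5),44),('ER out',(347,255.5),44)]: P('t '+n,plane(t,p,z)[:2])
P('tcp',np.array([514.1,63.1]))
E
```

```text
w rail [515.3 250.7]
w EL out [541.1 253.4]
w EL in [541.1 237.7]
w ELout low [541.5 252.8]
w EL in low [541.5 238.1]
s rail fr top [510.4  42.9]
s rail fr bot [512.   48.7]
s ER out [533.8  43.5]
s ERout low [537.2  53.6]
t rail fr [509.3  47.8]
t ER in [533.9  63.3]
t ER out [536.8  49. ]
tcp [495.3 151.4]
```

```bash
python3 -m crank '[{"slide":[0.08,0.12,0],"turn":[0,0,0],"jaw":30},{"slide":[0.08,0.24,0],"turn":[0,0,0],"jaw":30},{"slide":[0.08,0.36,0],"turn":[0,0,0],"jaw":30},{"slide":[0.08,0.48,0],"turn":[0,0,0],"jaw":30},{"slide":[0.08,0.6,0],"turn":[0,0,0],"jaw":30},{"slide":[0.08,0.72,0],"turn":[0,0,0],"jaw":30},{"slide":[0.08,0.82,0],"turn":[0,0,0],"jaw":30},{"slide":[0.08,0.88,0],"turn":[0,0,0],"jaw":30}]' >/dev/null
python3 go.py 514 63 7 -10
python3 -m crank '[{"slide":[0,0.05,0],"turn":[0,0,0],"jaw":30},{"slide":[0,0.1,0],"turn":[0,0,0],"jaw":30},{"slide":[0,0.15,0],"turn":[0,0,0],"jaw":30},{"slide":[0,0.2,0],"turn":[0,0,0],"jaw":30},{"slide":[0,0.25,0],"turn":[0,0,0],"jaw":30},{"slide":[0,0.3,0],"turn":[0,0,0],"jaw":30},{"slide":[0,0.35,0],"turn":[0,0,0],"jaw":30},{"slide":[0,0.4,0],"turn":[0,0,0],"jaw":30}]' 
python3 go.py 514 63 7 -10
```

```text
t 7.83 pos [536.2  61.2   7. ] yaw -10.04 F [-0.9  0.1 -1.8] w 39.3 g 50.0
dist 22 slide [-0.08 -0.89 -0.  ] turn [ 0.    0.   -0.01]
clock: 8.5
tool_pos: [545.2, 59.6, 6.8]
tool_rot: [[0.174, 0.985, -0.001], [0.985, -0.174, 0.0], [-0.0, -0.001, -1.0]]
wrist_force: [-6.7, 0.4, 2.9]
width: 0.42
gripper_force: 50.0
t 8.5 pos [545.2  59.6   6.8] yaw -10.04 F [-6.7  0.4  2.9] w 39.5 g 50.0
dist 31 slide [-0.08 -1.25 -0.  ] turn [-0.01  0.   -0.01]
```

```bash
python3 -m crank '[{"slide":[0,0.05,0],"turn":[0,0,0],"jaw":30},{"slide":[0,0.1,0],"turn":[0,0,0],"jaw":30},{"slide":[0,0.15,0],"turn":[0,0,0],"jaw":30},{"slide":[0,0.2,0],"turn":[0,0,0],"jaw":30},{"slide":[0,0.25,0],"turn":[0,0,0],"jaw":30},{"slide":[0,0.28,0],"turn":[0,0,0],"jaw":30},{"slide":[0,0.28,0],"turn":[0,0,0],"jaw":30},{"slide":[0,0.28,0],"turn":[0,0,0],"jaw":30}]' >/dev/null
python3 - <<'E'
from h import *
F=[]
for i in range(8):
    g=grab_frame('scene'); s=observe(); F.append(np.r_[s['wrist_force'],s['ft_torque']])
print(np.round(np.mean(F,0),2),np.round(np.std(F,0),2))
a=save('top','t5')['frame'][190:265,275:375,::-1];b=save('scene','s5')['frame'][205:280,280:380,::-1];c=save('wrist','w5')['frame'][40:140,240:440,::-1]
r=lambda i:cv2.resize(i,(400,300),interpolation=cv2.INTER_CUBIC)
cv2.imwrite('pics/c5.png',np.vstack([np.hstack([r(a),r(b)]),np.pad(cv2.resize(c,(600,300),interpolation=cv2.INTER_CUBIC),((0,0),(0,200),(0,0)))]))
E
python3 go.py 514 63 7 -10
```

```text
[-9.26  1.21  4.37  0.13  2.11 -0.06] [0.61 0.55 0.19 0.03 0.04 0.05]
t 9.72 pos [551.5  58.5   6.7] yaw -10.03 F [-10.3   1.1   4.1] w 39.7 g 50.0
dist 38 slide [-0.08 -1.51 -0.01] turn [-0.02  0.   -0.01]
```

View pics/c5.png

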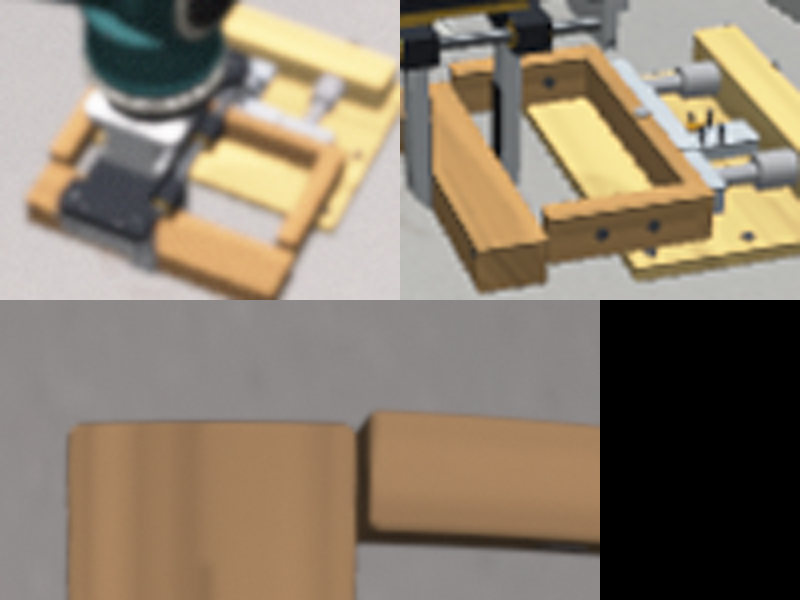

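The rail is flush and square against both boards, at about 9 N. I'll add 1 mm and hold.

```bash
H='x'; python3 -m crank '[{"slide":[0,0.04,0],"turn":[0,0,0],"jaw":30},{"slide":[0,0.04,0],"turn":[0,0,0],"jaw":30},{"slide":[0,0.04,0],"turn":[0,0,0],"jaw":30},{"slide":[0,0.04,0],"turn":[0,0,0],"jaw":30},{"slide":[0,0.04,0],"turn":[0,0,0],"jaw":30},{"slide":[0,0.04,0],"turn":[0,0,0],"jaw":30},{"slide":[0,0.04,0],"turn":[0,0,0],"jaw":30},{"slide":[0,0.04,0],"turn":[0,0,0],"jaw":30}]' >/dev/null
python3 -m crank '[{"slide":[0,0,0],"turn":[0,0,0],"jaw":30},{"slide":[0,0,0],"turn":[0,0,0],"jaw":30},{"slide":[0,0,0],"turn":[0,0,0],"jaw":30},{"slide":[0,0,0],"turn":[0,0,0],"jaw":30},{"slide":[0,0,0],"turn":[0,0,0],"jaw":30},{"slide":[0,0,0],"turn":[0,0,0],"jaw":30},{"slide":[0,0,0],"turn":[0,0,0],"jaw":30},{"slide":[0,0,0],"turn":[0,0,0],"jaw":30}]' >/dev/null
python3 -m crank '[{"slide":[0,0,0],"turn":[0,0,0],"jaw":30},{"slide":[0,0,0],"turn":[0,0,0],"jaw":30},{"slide":[0,0,0],"turn":[0,0,0],"jaw":30},{"slide":[0,0,0],"turn":[0,0,0],"jaw":30},{"slide":[0,0,0],"turn":[0,0,0],"jaw":30},{"slide":[0,0,0],"turn":[0,0,0],"jaw":30},{"slide":[0,0,0],"turn":[0,0,0],"jaw":30},{"slide":[0,0,0],"turn":[0,0,0],"jaw":30}]' >/dev/null
python3 - <<'E'
from h import *
F=[]
for i in range(30):
    g=grab_frame('scene'); s=observe(); F.append(np.r_[s['wrist_force'],s['ft_torque'],s['tool_pos']])
print(np.round(np.mean(F,0),2),np.round(np.std(F,0),2),s['gripper_force'],s['clock'])
E
```

```text
[-9.7900e+00  1.0300e+00  4.6900e+00  1.6000e-01  2.2000e+00 -8.0000e-02
  5.5245e+02  5.8320e+01  6.7500e+00] [0.45 0.59 0.54 0.03 0.04 0.04 0.02 0.02 0.01] 50.00287055969238 13.2167
```

The push averages 9.8 N. The upward force of about 5 N is unexpected, so I'll check the rail's tilt from depth before handing in.

```bash
python3 - <<'E'
from h import *
th=np.radians(-10);ex=np.array([np.cos(th),np.sin(th)]);ey=np.array([-np.sin(th),np.cos(th)])
def fit(gs,cx):
    g=gs[0];d=np.mean([q['depth'] for q in gs],0);v,u=np.mgrid[180:330,230:400];d=d[180:330,230:400];c=np.stack([(u-g['cx'])/g['fx']*d,(v-g['cy'])/g['fy']*d,d],-1)
    w=(c-np.array(g['t']))@np.array(g['R']);X=w[...,:2]@ex-cx;Y=w[...,:2]@ey-153.4
    m=(abs(X)<15)&(Y>-95)&(Y<-30)&(w[...,2]>15)&(w[...,2]<50)
    A=np.c_[X[m],Y[m],np.ones(m.sum())];k=np.linalg.lstsq(A,w[...,2][m],rcond=None)[0];print(m.sum(),'dz/dex,dz/dey,z',np.round(k,3))
for n in('scene','top'):
    fit([grab_frame(n) for _ in range(6)],533.9)
for f in('s3','t3'): fit([pickle.load(open(f'pics/{f}.pkl','rb'))],495.3)
E
```

```text
196 dz/dex,dz/dey,z [-7.0000e-03 -3.0000e-03  3.0135e+01]
189 dz/dex,dz/dey,z [ 0.0000e+00 -5.0000e-03  3.4177e+01]
207 dz/dex,dz/dey,z [1.4000e-02 1.0000e-03 3.0369e+01]
202 dz/dex,dz/dey,z [1.1000e-02 2.0000e-02 3.5061e+01]
```

```bash
python3 -c "
from workcell import *
print(sign_off())"
```

```text
the job is handed in; nothing more can be done
None
```

The long rail is gripped flat (about 2 mm above the worktop) and square across both end boards, centred to within a few millimetres; it was pushed at about 10 N (about 14 mm of travel, worked out from the force) for over 3 s and handed in still pushing; the hand-in returned no verdict.

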